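# Draw the wax injector's plunger to its filling position and hold it

### The arm

A 6-joint arm with a two-finger parallel gripper is mounted at the origin on a cart in front of the work surface, level with it; the furniture and walls round the work are solid. World frame = base frame: x ahead of the robot, y to its left, z up, the work surface at z = 0. Lengths are in m, angles in rad, forces in N, time in s.
With the tool pointing down it reaches from about 0.25 to 0.775 m from the base axis. Payload 4 kg.
Tool frame: the origin (TCP) lies midway between the tips of the shut fingers; the grasp point (between the pads) lies 19 mm behind it (robot.hold_point_z is the distance from the TCP to the grasp point, in m); z points along the fingers, y is the line along which they close (so a half turn about z gives the same grasp; the last joint's range is limited). The gripper opens to 94 mm and grips with 3 to 60 N. Pads are 16 mm wide; open, the fingers measure 119 mm over their backs; the gripper's body (75 mm by 177 mm) begins 78 mm behind the grasp point.
Start: joints at [1.145, 0.087, 1.371, -0, 1.684, -0.103], TCP at [0.174, 0.522, 0.206] pointing down, gripper open.
Joint ranges: [-3.1, 3.1], [-0.76, 2.03], [0.27, 2.55], [-1.08, 4.22], [0.17, 2.65], [-2.57, 2.57]. Speed limits (rad/s): [2.79, 2.79, 3.14, 3.14, 3.14, 3.14].

### API

Orientations are given as [roll, pitch, yaw] about the fixed x, y, z axes, in that order (R = Rz(yaw) Ry(pitch) Rx(roll)).
In Python, from bench import readout, imaging, robot gives the robot as it stands.
- The arm moves only by the tool carry_out, never from a script. Its argument "motion" is text: rows parted by semicolons, each of 7 numbers parted by spaces: the shift along the tool's x, y, z each as a share of 200 mm, from -1 to 1, then the turn, a rotation vector about the tool's x, y, z each as a share of 120 degrees, from -1 to 1, then the opening, from 0 (shut) to 1 (fully open). A call has 1 to 12 rows; each row shifts and turns the commanded pose from where the row before left it, along the tool's axes as they then stand; what a row does not reach is not made up. A row lasts 1/8 s, in which the tool goes at most 62.5 mm and 10.7 degrees, less where a joint would pass 70% of its speed; a pose out of reach is approached as far as the arm can. A call with a number of a shift or a turn outside -1 to 1 is refused whole. A call with a gripper value outside its range is refused whole. The fingers move at their own pace and stop on an object; the grip force is fixed at half the most. Time passes only in rows, so rows that do not move let the fingers close. It gives the time, the measured TCP pose, the force, the opening and the grip force at its end, in the units of the state.
- readout.get_obs(): the state, without advancing time (a new reading comes with each control period).
- imaging.snapshot(name): name is "scene" or "top" or "wrist"; returns a dict with "pixels" (400x640x3 uint8, red, green, blue), "fx", "fy", "cx", "cy" (pixels), "R" (3x3) and "t" (3): a world point X has camera coordinates R X + t. Camera axes: x right, y down, z forward; pixel columns grow to the right and rows downward; lengths in m; the calibration is good to about 2 mm. A picture is of the moment at which its call begins. There is no depth.
- robot.close_job(): hands the job in; it is judged then, once.
The state is a dict: "time": time; "joint_positions": joint angles; "qvel": joint speeds; "joint_torque": joint torques, N m; "tool_pos": TCP position; "ee_rot": TCP orientation; "wrist_force": force on the tool from outside, world axes, zero at the start; "wrist_torque": the same for the moment, N m; "width": finger opening in m; "finger_force": force on a finger pad.
Only numpy, scipy, OpenCV 4.12 (cv2) and the standard library are available. Lean on these libraries where they do the work, as an engineer would, in place of code of your own. Each camera call takes 0.05 s, during which the arm holds its last target. There are 200 camera calls.

### The job

Get the hand wax injector ready for filling: slide the locking fork all the way back, away from the barrel, so that it frees the plunger's collar, then grip the plunger by its black head and draw it straight up by about 40 mm, without forcing it against the bore, so that the filling window in the barrel is fully clear while the plunger's lower end is still well inside the barrel. Finish holding the plunger still at that height, with the gripper closed on it; never pull it right out, and leave the other things on the bench where they are.

Things in the scene. Friction and masses are not known exactly. Their poses are not given: they have to be found in the camera images.
- injector: Hand wax injector fixed to the bench, mid-bench, turned up to 0.6 rad either way. Base plate 80 x 160 x 10 mm (local x -40..40, y -35..125). Origin: on the bench under the barrel's axis, z up. Aluminium barrel: 37 mm outside, upright bore 21 mm diameter from floor z 13 to rim z 90 mm; brass nozzle at its foot towards -y. The locking fork's track runs from the barrel to +y.
- fill_window (a point): Middle of the filling window, an opening in the barrel's wall on its -x side (towards the robot): 11 mm wide, z 22 to 44 mm; this point is at injector local x -18, y 0, z 33 mm.
- track (a point): Middle of the track bed's top, injector local x 0, y 70, z 97 mm; bed 44 mm wide (x), 100 mm long (y). The fork slides along it between two rails whose overhanging lips lie 14 to 22 mm either side of the middle line, y 38..118 mm, top z 106 mm: keep the fingertips above them.
- gate (a joint): Locking fork, a 4 mm steel plate whose two tines lie over the plunger's collar, either side of its neck, so that it cannot rise. Slides along injector +y, away from the barrel: 0 = locked, 0.035 = end stop, fully back, collar free (free beyond about 0.030). Starts at 0 to 0.006. Friction about 1.5 N; stays where it is left.
- gate_knob (a point): On the axis of the fork's upright black knob, a cylinder 16 mm in diameter, its top 10 mm above this point, the fork plate 27 mm below it. At injector local x 0, y 65 mm + joint value, z 131 mm; axes parallel to the injector's.
- plunger: Loose steel plunger in the bore, 133 mm long, 0.10 to 0.21 kg. Origin: centre of its lower end, z up its axis. Shaft 20 mm diameter z 0..77 (0.5 mm play all round), collar 30 mm z 76..82, neck 12 mm z 82..106, black round head 30 mm z 106..132. At the start the collar rests on the rim, origin 14 mm above the injector's; ready for filling: about 54 mm above it.
- plunger_head (a point): Centre of the plunger's black head (upright cylinder 30 mm diameter, 26 mm high), 119 mm above its lower end; 133 mm above the bench at the start.
- eraser: Small black block eraser 19 x 45 x 13 mm lying in front of the injector; bystander.
- mould_teal: Rubber mould block 62 x 87 x 26 mm lying behind the injector; bystander.
- wax_stub: Cut end of a wax rod, 12 x 26 x 12 mm, lying behind the injector's track; bystander.
- mould_white: Rubber mould block 56 x 82 x 28 mm, on the left of the bench; bystander.
- wax_tub: Open tub of wax flakes, 71 mm diameter, 76 mm high, to the right of the injector; bystander.
Things that resemble listed ones, but are neither listed nor needed, are in the scene too. What is meant by the plunger is not brown or yellow, and is the smaller of those in its own colour.

How it is judged:
On the way:
1. the locking fork is slid back clear of the collar (value of joint gate above 0.03 m), for 0.2 s.
At the end, for the whole second after the job is handed in: The fork is back (over 30 mm); the fingers grip the plunger (over 4 N), still, its lower end 46 to 66 mm above the injector's origin, within 3 mm of the bore axis, tilted under 0.06 rad, pressing on the injector with under 20 N (value of joint gate above 0.03 m and z of plunger in the frame of injector between 0.046 and 0.066 m and x of plunger in the frame of injector between -0.003 and 0.003 m and y of plunger in the frame of injector between -0.003 and 0.003 m and angle between plunger's own z axis and vertical below 0.06 rad and contact force between the fingers and plunger above 4 N and contact force between plunger and injector below 20 N and linear speed of plunger below 0.02 m/s); the arm keeps its last pose, push and grip.
It fails at once if the plunger is pulled right out of the barrel (height (world z) of plunger above 0.088 m).
It fails at once if the plunger is forced hard against the bore or the fork (over 60 N) (contact force between plunger and injector above 60 N).
It fails at once if a bystander is moved by more than 30 mm (distance of any of eraser, mould_teal, wax_stub, mould_white, wax_tub from where it was at the start of the episode above 0.03 m).
It also fails if it takes over 48 s, if anything falls off the work surface, if the arm or the gripper's body presses on something with over 40 N, if the wrist force passes 120 N, or if a joint passes its speed limit or range.

## Working session

There is one attempt and no reset: what is moved stays moved. The work goes in short steps, Python scripts to look and compute and a tool call to move; the robot and the scene stay as the last step left them, time stands still between calls to the robot, and variables do not carry over. Pictures are saved under pics/ and viewed, at most 10 in all, crops included, and the job is handed in when it is done.

Besides the shell and the picture viewer there is one more tool, called after "Request:" as a command line: name --argument value ..., lists and objects as JSON in quotes. carry_out: Moves the arm, as the interface text tells. Its arguments: {"type":"object","properties":{"motion":{"type":"string"}},"required":["motion"]}

```bash
mkdir -p pics
cat > h.py <<'E'
import numpy as np, cv2
from bench import readout, imaging, robot
def snap(n, f):
    s=imaging.snapshot(n); cv2.imwrite(f'pics/{f}.png', s['pixels'][:,:,::-1]); np.savez(f'pics/{f}.npz',**s); return s
def ray(s,u,v,z):
    R=np.array(s['R']);t=np.array(s['t']);c=-R.T@t
    d=R.T@np.array([(u-s['cx'])/s['fx'],(v-s['cy'])/s['fy'],1]); return c+d*(z-c[2])/d[2]
def pix(s,X):
    p=np.array(s['R'])@np.array(X)+np.array(s['t']); return s['fx']*p[0]/p[2]+s['cx'], s['fy']*p[1]/p[2]+s['cy']
E
python3 - <<'E'
from h import *
for n in('scene','top'):
    s=snap(n,n+'0'); print(n,-np.array(s['R']).T@s['t'],s['fx'])
print(readout.get_obs())
E
```

```text
scene [-0.13525252 -0.4648214   0.60990644] 368.7277531536383
top [0.28980125 0.08136084 1.46135434] 472.31016062566437
{'time': 0.1, 'joint_positions': array([ 1.14491593e+00,  8.78650575e-02,  1.37207865e+00, -1.50146352e-05,
        1.68360628e+00, -1.03086273e-01]), 'qvel': array([ 0.00085072, -0.0010801 , -0.00357024,  0.00067315, -0.00133421,
       -0.00074683]), 'joint_torque': array([ 2.23069226e-03, -3.41256773e+01, -3.03301513e+01,  7.20390561e-02,
        3.04688432e-02, -1.03397597e-04]), 'tool_pos': array([0.1742679 , 0.5211436 , 0.20444241]), 'ee_rot': array([-3.13964418e+00, -1.86573536e-04,  2.81879667e+00]), 'wrist_force': array([-0.50988417,  0.01167643,  0.25521853]), 'wrist_torque': array([-0.00073234,  0.02269922,  0.01649136]), 'finger_force': 0.0, 'width': 0.09419469264138387}
```

View pics/scene0.png

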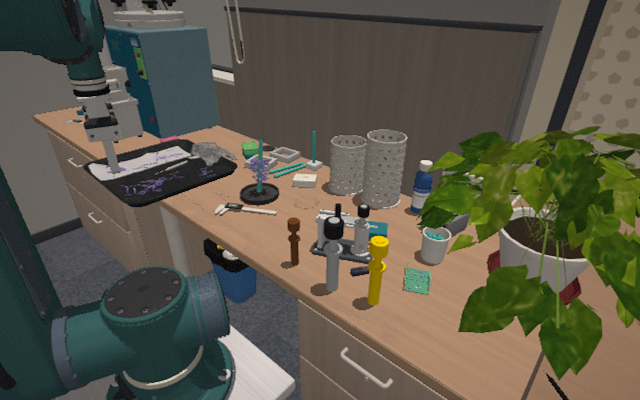

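View pics/top0.png

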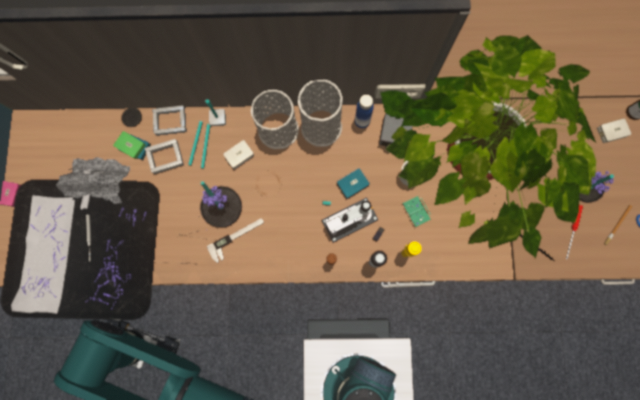

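The scene view shows the injector at about (345,230): its knob is near (338,210) and the plunger head near (363,211). The brown, large grey and yellow lookalikes stand in front of it. In the top view the injector is at about (350,217), with the plunger to the right. I'll zoom in on both.

Run:
```python
from h import *
a=cv2.imread('pics/scene0.png')[190:290,280:400]; b=cv2.imread('pics/top0.png')[170:270,310:430]
f=lambda i:cv2.resize(i,None,fx=5,fy=5,interpolation=cv2.INTER_CUBIC)
cv2.imwrite('pics/c1.png',f(a));cv2.imwrite('pics/c2.png',f(b))
```

```text
(no output)
```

View pics/c1.png

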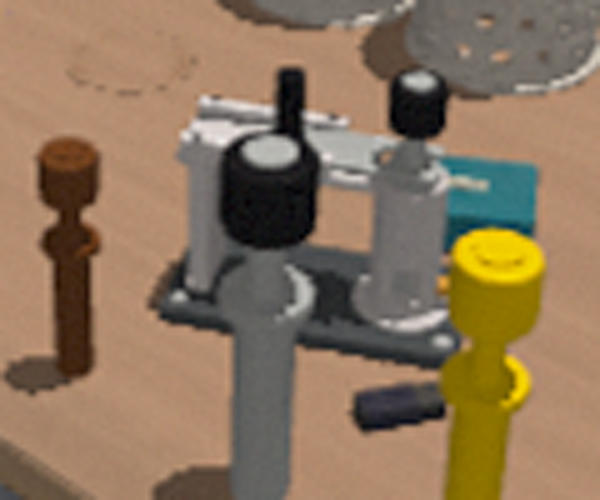

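View pics/c2.png

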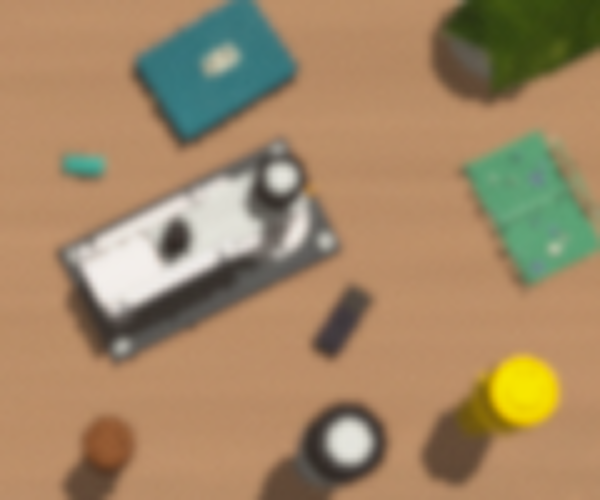

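Run:
```python
from h import *
T=dict(np.load('pics/top0.npz'));S=dict(np.load('pics/scene0.npz'))
def tri(p,q):
    A=[];b=[]
    for s,(u,v) in((T,p),(S,q)):
        R=s['R'];t=s['t'];x=(u-s['cx'])/s['fx'];y=(v-s['cy'])/s['fy']
        A+=[R[0]-x*R[2],R[1]-y*R[2]];b+=[x*t[2]-t[0],y*t[2]-t[1]]
    X,r,*_=np.linalg.lstsq(np.array(A),np.array(b),rcond=None);return X,r
ct=lambda u,v:(310+(u-2)/5,170+(v-2)/5)
cs=lambda u,v:(280+(u-2)/5,190+(v-2)/5)
print('head',tri(ct(282,180),cs(417,82)), ray(T,*ct(282,180),.146), ray(S,*cs(417,82),.146))
print('knob',tri(ct(179,232),cs(291,72)), ray(T,*ct(179,232),.141), ray(S,*cs(291,72),.141))
c=[ray(T,*ct(*p),.01)[:2] for p in((282,140),(62,250),(110,362),(340,245))]
print(c); 
for a,b in((0,1),(3,2)): d=c[b]-c[a];print(np.arctan2(d[1],d[0])-np.pi/2,np.hypot(*d))
yaw=np.mean([np.arctan2(*((c[b]-c[a])[::-1]))-np.pi/2 for a,b in((0,1),(3,2))])
y=np.array([-np.sin(yaw),np.cos(yaw)]);print(yaw,'origin',np.mean(c,0)-.045*y)
for n,p in dict(greyb=(348,442,.21),yel=(525,390,.2),brown=(107,443,.11),mould=(218,68,.026),stub=(83,165,.012)).items(): print(n,ray(T,*ct(p[0],p[1]),p[2]))
```

```text
head (array([ 0.52592768, -0.02686419,  0.14706535]), array([1.0340809e-06])) [ 0.52659525 -0.0275062   0.146     ] [ 0.52682031 -0.02543308  0.146     ]
knob (array([0.49815412, 0.03133861, 0.14190197]), array([1.43552612e-07])) [0.49848226 0.03110761 0.141     ] [0.49914652 0.03245247 0.141     ]
[array([ 0.5765025 , -0.03951395]), array([0.50891603, 0.09897628]), array([0.43884306, 0.07028684]), array([ 0.50959765, -0.07346333])]
0.4540204761192159 0.1541021545738303
0.4573923971442655 0.16021961020082542
0.4557064366317407 origin [ 0.52826917 -0.02633631]
greyb [ 0.37444802 -0.05275484  0.21      ]
yel [ 0.40144794 -0.1487798   0.2       ]
brown [0.38240584 0.07349687 0.11      ]
mould [6.19629267e-01 2.52586683e-04 2.60000000e-02]
stub [0.56206136 0.08518378 0.012     ]
```

The measurements agree. The injector origin is about (0.527, -0.0265) at yaw 0.456, and the knob is at about (0.498, 0.031), so the joint value is near 0. I'll grip along injector x, which means turning +45° about tool z.

Request:
carry_out --motion "0 0 -0.24 0 0 0 1;0 0 -0.24 0 0 0 1;0 0 0 0 0 0.076 1;0 0 0 0 0 0.076 1;0 0 0 0 0 0.076 1;0 0 0 0 0 0.076 1;0 0 0 0 0 0.074 1;-0.2 0.025 0 0 0 0 1;-0.2 0.025 0 0 0 0 1;-0.2 0.025 0 0 0 0 1;-0.2 0.025 0 0 0 0 1;-0.2 0.025 0 0 0 0 1"

```text
time: 1.6
tool_pos: [0.2855, 0.3518, 0.301]
ee_rot: [-3.141, 0.0, 2.027]
wrist_force: [0.0, 0.7, -0.0]
width: 0.0941
finger_force: 0.0
```

Request:
carry_out --motion "-0.2 0.025 0 0 0 0 1;-0.2 0.025 0 0 0 0 1;-0.2 0.025 0 0 0 0 1;-0.2 0.025 0 0 0 0 1;-0.2 0.025 0 0 0 0 1;-0.2 0.025 0 0 0 0 1;-0.2 0.025 0 0 0 0 1;-0.2 0.025 0 0 0 0 1;0 0 0 0 0 0 1;0 0 0 0 0 0 1"

```text
time: 2.85
tool_pos: [0.4616, 0.0839, 0.3011]
ee_rot: [-3.141, -0.001, 2.027]
wrist_force: [-0.6, -0.0, 0.2]
width: 0.094
finger_force: 0.0
```

```bash
cat >> h.py <<'E'
def rel(target):
    from scipy.spatial.transform import Rotation as Ro
    o=readout.get_obs(); R=Ro.from_euler('xyz',o['ee_rot']).as_matrix()
    print(o['time'],o['tool_pos'],o['ee_rot'],'w',o['width'],'f',o['wrist_force'],o['finger_force'])
    print('tool shift share',(R.T@(np.array(target)-o['tool_pos']))/.2)
E
python3 - <<'E'
from h import *
rel([.498,.031,.112]); s=snap('wrist','w1')
print(pix(s,[.498,.031,.141]),pix(s,[.527,-.0265,.146]))
E
```

```text
2.85 [0.46156088 0.08385108 0.30113919] [-3.14090935e+00 -1.02168206e-03  2.02713545e+00] w 0.09400294530463127 f [-0.61737206 -0.01023965  0.16470316] 0.0
tool shift share [-0.31846783  0.04774973  0.94533867]
(np.float64(325.12688737089525), np.float64(243.09165345129148)) (np.float64(325.48097480169656), np.float64(300.5906558556088))
```

View pics/w1.png

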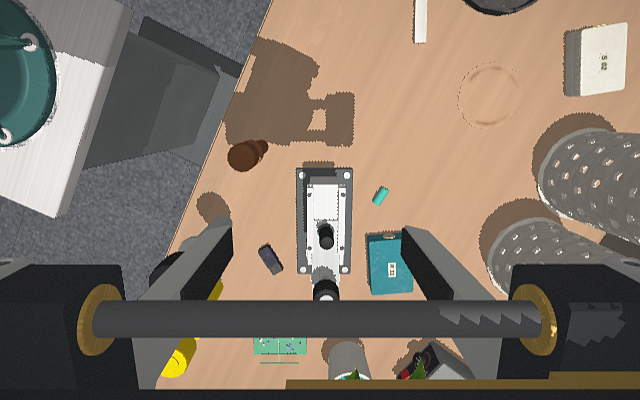

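The wrist view shows the knob's top at about (326,243) and the head at about (325,290), both where my estimate projects them. The plate's edges are parallel to the image columns, so the yaw is right. Next I move over the knob and descend.

Request:
carry_out --motion "-0.16 0.024 0 0 0 0 1;-0.16 0.024 0 0 0 0 1;0 0 0.2 0 0 0 1;0 0 0.2 0 0 0 1;0 0 0.2 0 0 0 1;0 0 0.15 0 0 0 1;0 0 0.1 0 0 0 1;0 0 0.08 0 0 0 1;0 0 0 0 0 0 1;0 0 0 0 0 0 1"

```text
time: 4.15
tool_pos: [0.4994, 0.0306, 0.1166]
ee_rot: [3.14, 0.001, 2.028]
wrist_force: [-0.8, 0.3, 0.4]
width: 0.0942
finger_force: 0.0
```

Run:
```python
from h import *
rel([.498,.031,.112]); s=snap('wrist','w2'); rel([.498,.031,.112])
print(pix(s,[.498,.031,.141]),pix(s,[.527,-.0265,.146]))
```

```text
4.15 [0.49939832 0.03055735 0.1165667 ] [3.13985439e+00 8.03037433e-04 2.02768845e+00] w 0.09421488626128595 f [-0.76852375  0.27839883  0.35231284] 0.0
tool shift share [ 0.005089   -0.00533775  0.02282017]
4.2 [0.49956347 0.03042311 0.11678507] [3.13946617e+00 1.04648318e-03 2.02747043e+00] w 0.09398427306202845 f [-0.02909936 -0.27598543 -0.15513869] 0.0
tool shift share [ 0.0060611  -0.00579516  0.02390676]
(np.float64(313.3736763168431), np.float64(257.13543759172427)) (np.float64(314.77409660744286), np.float64(377.3211050775743))
```

View pics/w2.png

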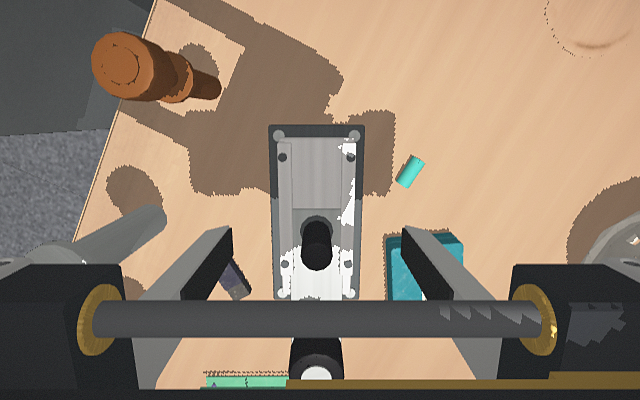

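The knob's top is at (318,257), midway between the fingers (232 and 402), and the pads are clear of the rails. Closing now.

Request:
carry_out --motion "0 0 0 0 0 0 0.5;0 0 0 0 0 0 0.3;0 0 0 0 0 0 0;0 0 0 0 0 0 0;0 0 0 0 0 0 0;0 0 0 0 0 0 0;0 0 0 0 0 0 0;0 0 0 0 0 0 0"

```text
time: 5.2
tool_pos: [0.4988, 0.0302, 0.1154]
ee_rot: [-3.142, -0.0, 2.027]
wrist_force: [0.6, -0.6, -0.2]
width: 0.0173
finger_force: 0.0
```

Request:
carry_out --motion "0 0 0 0 0 0 0;0 0 0 0 0 0 0;0 0 0 0 0 0 0"

```text
time: 5.58
tool_pos: [0.4992, 0.0304, 0.1155]
ee_rot: [3.141, -0.0, 2.027]
wrist_force: [2.6, 0.9, -1.7]
width: 0.0158
finger_force: 30.0
```

Request:
carry_out --motion "0.025 0 0 0 0 0 0;0.025 0 0 0 0 0 0;0.025 0 0 0 0 0 0;0.025 0 0 0 0 0 0;0.025 0 0 0 0 0 0;0.025 0 0 0 0 0 0;0.01 0 0 0 0 0 0;0 0 0 0 0 0 0;0 0 0 0 0 0 0"

```text
time: 6.7
tool_pos: [0.4848, 0.0597, 0.1155]
ee_rot: [3.14, -0.001, 2.028]
wrist_force: [4.5, 2.3, -2.5]
width: 0.015
finger_force: 30.0
```

Request:
carry_out --motion "0.01 0 0 0 0 0 0;0.005 0 0 0 0 0 0;0 0 0 0 0 0 0;0 0 0 0 0 0 0"

```text
time: 7.2
tool_pos: [0.4839, 0.0616, 0.1155]
ee_rot: [3.14, 0.001, 2.027]
wrist_force: [5.4, 0.1, -3.8]
width: 0.0155
finger_force: 30.0
```

Request:
carry_out --motion "0 0 0 0 0 0 0.5;0 0 0 0 0 0 1;0 0 0 0 0 0 1;0 0 0 0 0 0 1;0 0 0 0 0 0 1;0 0 -0.2 0 0 0 1;0 0 -0.2 0 0 0 1;0 0 -0.1 0 0 0 1;0 0 0 0 0 0 1"

```text
time: 8.32
tool_pos: [0.4844, 0.0617, 0.2175]
ee_rot: [3.138, 0.002, 2.027]
wrist_force: [-0.5, 0.1, -0.1]
width: 0.0941
finger_force: 0.0
```

Run:
```python
from h import *
rel([.5268,-.0268,.114]); w=snap('wrist','w3'); s=snap('scene','s3'); t=snap('top','t3')
print(pix(w,[.5268,-.0268,.146]))
k=np.array([.498,.031])+.035*np.array([-.44,.898]); print(k,pix(w,[*k,.141]))
f=lambda i,k:cv2.resize(i,None,fx=k,fy=k,interpolation=cv2.INTER_CUBIC)[:,:,::-1]
a=f(s['pixels'][190:280,320:390],4.44); b=w['pixels'][:,:,::-1][0:400,160:480]
cv2.imwrite('pics/c3.png',np.hstack([b,cv2.resize(a,(320,400))]))
```

```text
8.325 [0.48439239 0.06165883 0.21751222] [3.13768880e+00 1.79124955e-03 2.02713015e+00] w 0.09412892047260754 f [-0.53412198  0.06382041 -0.05085602] 0.0
tool shift share [-0.48954483 -0.00658417  0.5184171 ]
(np.float64(314.42846439353565), np.float64(321.23823001516337))
[0.4826  0.06243] (np.float64(313.871583724136), np.float64(203.20501728130577))
```

View pics/c3.png

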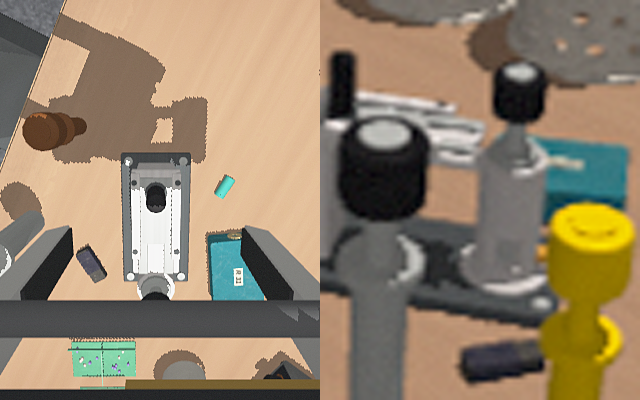

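The fork is fully back: its knob is at (316,203) in the wrist view, where the end stop projects. The plunger is still seated. Next I move over the head and descend.

Request:
carry_out --motion "-0.17 -0.003 0 0 0 0 1;-0.17 0 0 0 0 0 1;-0.15 0 0 0 0 0 1;0 0 0 0 0 0 1;0 0 0.15 0 0 0 1;0 0 0.15 0 0 0 1;0 0 0.12 0 0 0 1;0 0 0.1 0 0 0 1;0 0 0 0 0 0 1;0 0 0 0 0 0 0.5"

```text
time: 9.72
tool_pos: [0.526, -0.026, 0.112]
ee_rot: [3.141, -0.0, 2.028]
wrist_force: [0.3, 0.2, 0.2]
width: 0.0873
finger_force: 0.0
```

Run:
```python
from h import *
rel([.5271,-.0268,.114])
```

```text
9.725 [ 0.52604486 -0.02598131  0.11198779] [ 3.14103915e+00 -5.54041908e-05  2.02777894e+00] w 0.08732960348092297 f [0.34342208 0.19264293 0.21524567] 0.0
tool shift share [-0.00600071  0.00293372 -0.01005975]
```

Request:
carry_out --motion "-0.005 0.003 0 0 0 0 0.45;0 0 0 0 0 0 0.4;0 0 0 0 0 0 0.35;0 0 0 0 0 0 0.33;0 0 0 0 0 0 0;0 0 0 0 0 0 0;0 0 0 0 0 0 0;0 0 0 0 0 0 0"

```text
time: 10.72
tool_pos: [0.5271, -0.0272, 0.1115]
ee_rot: [3.141, -0.0, 2.027]
wrist_force: [0.6, -0.2, -0.2]
width: 0.0295
finger_force: 30.0
```

Run:
```python
from h import *
rel([.5271,-.0268,.114]); print(readout.get_obs()['wrist_torque'])
```

```text
10.725 [ 0.52706892 -0.02717585  0.11146286] [ 3.14135561e+00 -3.83404222e-05  2.02714464e+00] w 0.029500405493191145 f [ 0.6471039  -0.16481114 -0.21428336] 29.999887347221375
tool shift share [ 0.00161894  0.00097063 -0.01268541]
[-0.00249607 -0.01734961  0.00117491]
```

Gripped with 30 N and almost no side force. Next a small lift to check that it's free.

Request:
carry_out --motion "0 0 -0.01 0 0 0 0;0 0 -0.01 0 0 0 0;0 0 -0.01 0 0 0 0;0 0 -0.01 0 0 0 0;0 0 0 0 0 0 0"

```text
time: 11.35
tool_pos: [0.5271, -0.0272, 0.1197]
ee_rot: [3.141, 0.0, 2.027]
wrist_force: [-0.4, -0.5, -1.3]
width: 0.0296
finger_force: 30.0
```

Request:
carry_out --motion "0 0 -0.02 0 0 0 0;0 0 -0.02 0 0 0 0;0 0 -0.02 0 0 0 0;0 0 -0.02 0 0 0 0;0 0 -0.02 0 0 0 0;0 0 -0.02 0 0 0 0;0 0 -0.02 0 0 0 0;0 0 -0.02 0 0 0 0;0 0 0 0 0 0 0;0 0 0 0 0 0 0;0 0 0 0 0 0 0"

```text
time: 12.72
tool_pos: [0.5269, -0.0272, 0.1512]
ee_rot: [-3.141, -0.0, 2.027]
wrist_force: [-0.3, -0.8, -1.2]
width: 0.0292
finger_force: 30.0
```

Run:
```python
from h import *
rel([.5271,-.0268,.1515])
s=snap('scene','s4');cv2.imwrite('pics/c4.png',cv2.resize(s['pixels'][130:290,280:440],None,fx=3.5,fy=3.5,interpolation=cv2.INTER_CUBIC)[:,:,::-1])
```

```text
12.725 [ 0.52685318 -0.02719433  0.15122952] [-3.14128158e+00 -3.13488408e-04  2.02710839e+00] w 0.029194760946734358 f [-0.252617   -0.81419465 -1.19221708] 29.999716579914093
tool shift share [ 0.00122655  0.00197622 -0.00135262]
```

View pics/c4.png

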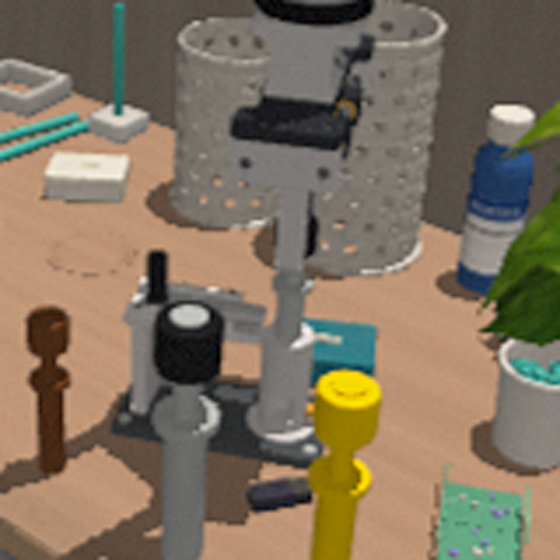

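The plunger is raised about 40 mm: the collar at crop (288,285) is clear above the rim at (288,335). The head is in the fingers, the fork is back, and the bystanders are where they were. Handing in.

```bash
python3 -c "
from bench import robot
print(robot.close_job())"
```

```text
the job is handed in; nothing more can be done
None
```

The job is handed in: the fork is slid back about 35 mm, and the plunger is drawn up about 40 mm and held still at 30 N grip with almost no side force; the hand-in returned no verdict.

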